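# Swap the doors of two drying cabinets

### The job

The small drying cabinet with the torch heads in it is loaded and stands open: push its drop-down door up until it is fully shut. The empty drying cabinet beside it is to cool and take the next batch: pull its door all the way down and leave it open. Move the doors steadily, without slamming them.

Things in the scene. Friction and masses are not known exactly. Their poses are not given: they have to be found in the camera images.
- loaded_cabinet: Drying cabinet with three black torch heads standing in it, door open at the start: a grey sheet-metal box 100 deep x 150 wide x 158 mm high, open front facing the robot (turned a little either way), fixed to the bench. Its twin, the empty cabinet, stands beside it, left or right. Origin: centre of the underside; x to its back, y to its left, z up.
- loaded_door (a joint): Door of the loaded cabinet: aluminium frame with clear pane, 150 wide x 110 high x 12 mm thick, hinged along its lower edge 48 mm above the bench, 56 mm in front of the cabinet's middle. Rad: 0 = upright, shut; grows as it comes down towards the robot, to a stop at 1.45 (nearly level). Stiff hinge: stays where it is left; under 5 N at the handle moves it.
- empty_door (a joint): Door of the empty cabinet, of the same make and sizes as the loaded cabinet's, with the same stiff hinge; shut or nearly so at the start. Rad: 0 = upright, shut; 1.45 = fully down.
- loaded_handle (a point): Middle of the loaded door's handle: a level steel bar 12 mm thick, 88 mm clear between two posts, in the door's plane 50 mm beyond its top edge; it can be pinched from above, door up or down, and may turn between the fingers. z points from hinge to bar, y along the bar, x through the pane (inward when shut). Hinge line 160 mm away along -z. Bar height 208 mm shut, 67 mm fully down.
- empty_handle (a point): Middle of the handle bar of the empty cabinet's door; same form, axes and sizes as loaded_handle. When shut, the bar is 50 mm above the cabinet's roof.

How it is judged (in metres and radians):
At the end, for the whole second after the job is handed in: The loaded cabinet's door is shut (within 0.12 rad of upright) and the empty cabinet's door is down (beyond 1.27 rad, the stop being at 1.45) (value of joint loaded_door below 0.12 rad and value of joint empty_door above 1.27 rad); the robot touches nothing.
It fails at once if a door is slammed (turns faster than 3.5 rad/s) (velocity of joint any of loaded_door, empty_door below -3.5 rad/s or velocity of joint any of loaded_door, empty_door above 3.5 rad/s).
It also fails if it takes over 58 s, if anything falls off the work surface, if the arm or the gripper's body presses on something with over 40 N, if the wrist force passes 120 N, or if a joint passes its speed limit or range.

### The arm

A 6-joint arm with a two-finger parallel gripper is mounted at the origin on a cart in front of the work surface, level with it; the furniture and walls round the work are solid. World frame = base frame: x ahead of the robot, y to its left, z up, the work surface at z = 0. Lengths are in mm, angles in rad, forces in N, time in s.
With the tool pointing down it reaches from about 275 to 750 mm from the base axis. Payload 10.2 kg.
Tool frame: the origin (TCP) lies midway between the tips of the shut fingers; the grasp point (between the pads) lies 19 mm behind it; z points along the fingers, y is the line along which they close (so a half turn about z gives the same grasp; the last joint's range is limited). The gripper opens to 85 mm and grips with 20 to 120 N. Pads are 22 mm wide; open, the fingers measure 114 mm over their backs; the gripper's body (76 mm by 85 mm) begins 54 mm behind the grasp point. The pads swing forward as they close: fully open they stand 13 mm farther back than shut.
Start: joints at [-1.495, 0.313, 1.498, -0, 1.331, -0.223], TCP at [154.533, -501.748, 231.294] pointing down, gripper open.
Joint ranges: [-2.94, 2.94], [-0.97, 2.17], [0.19, 2.56], [-1.23, 4.37], [0.02, 3.11], [-2.88, 2.88]. Speed limits (rad/s): [2.39, 2.39, 3.01, 3.14, 3.14, 3.14].

### API

Orientations are given as a unit quaternion [w, x, y, z].
In Python, from rig import ctrl gives the robot as it stands.
- The arm moves only by the tool send_rows, never from a script. Its argument "targets" is a list of rows, each a list of 7 numbers: the closure, from -1 (fully open) to 1 (shut), so that 0 is half open, then the shift along the tool's x, y, z in m, then the turn, a rotation vector about the tool's x, y, z in rad. In form: [[claw, dx, dy, dz, ax, ay, az], ...]. A call has exactly 10 rows; each row shifts and turns the commanded pose from where the row before left it, along the tool's axes as they then stand; what a row does not reach is not made up. A row lasts 1/8 s, in which the tool goes at most 62.5 mm and 10.7 degrees, less where a joint would pass 70% of its speed; a pose out of reach is approached as far as the arm can. A call with a gripper value outside its range is refused whole. The fingers move at their own pace and stop on an object; "squeeze" is the grip in N (left out, the last holds). Time passes only in rows, so rows that do not move let the fingers close, or fill a call up. It gives the time, the measured TCP pose, the force, the opening and the grip force at its end, in the units of the state.
- ctrl.sense(): the state, without advancing time (a new reading comes with each control period).
- ctrl.capture(name): name is "scene" or "top"; returns a dict with "img" (384x512x3 uint8, red, green, blue), "camera_matrix" (3x3 intrinsics, pixels), "k1" (the pictures are not rectified: a ray, as slopes to the right and down, at radius r is drawn at 1 + k1 r^2 times it, then the intrinsics apply), "R" (3x3) and "t" (3): a world point X has camera coordinates R X + t. Camera axes: x right, y down, z forward; pixel columns grow to the right and rows downward; lengths in mm; the calibration is good to about 2 mm. A picture is of the moment at which its call begins. There is no depth.
- ctrl.finish_job(): hands the job in; it is judged then, once.
Trained networks look in a picture, given as the dict that the camera call returned (one of the last four; its "shot" number tells which), for a name from the list of things; names that differ only in an ending like _2 or _b are one class to them, and where a whole thing is asked for, a point or a joint stands for the part that bears it (a point fixed in the world has none). Each returns a list of dicts, best first, with "score" (0 to 1); they miss things now and then, are a little off and sometimes report something else, mostly with a low value. They report only what shows in the picture. A call takes as long as a camera call.
- ctrl.boxes_of(query, picture): "extent" ([left, top, width, height] in pixels, round what is visible of it).
- ctrl.landmark_of(query, picture): "point" ([column, row] in pixels: a listed point, or the origin of a listed thing).
The state is a dict: "time_s": time; "joints": joint angles; "dq": joint speeds; "tau": joint torques, N m; "eef_pos": TCP position; "ee_rot": TCP orientation; "force": force on the tool from outside, world axes, zero at the start; "wrist_torque": the same for the moment, N m; "grip_width": opening from 0.0 (shut) to 1.0 (fully open); "grip_force": force on a finger pad.
Only numpy, scipy, OpenCV 4.12 (cv2) and the standard library are available. Lean on these libraries where they do the work, as an engineer would, in place of code of your own. Each camera call takes 0.05 s, during which the arm holds its last target. There are 200 camera calls.

## Working session

There is one attempt and no reset: what is moved stays moved. The work goes in short steps, Python scripts to look and compute and a tool call to move; the robot and the scene stay as the last step left them, time stands still between calls to the robot, and variables do not carry over. Pictures are saved under pics/ and viewed, at most 10 in all, crops included, and the job is handed in when it is done.

Besides the shell and the picture viewer there is one more tool, called after "Call:" by a JSON object that holds its "method" and its "body", one argument or row to a line. send_rows: Moves the arm, as the interface text tells. Its arguments: {"type":"object","properties":{"targets":{"type":"array"},"squeeze":{"type":"number"}},"required":["targets"]}

```bash
mkdir -p pics; ls; python3 - <<'E'
from rig import ctrl
import cv2,json
s=ctrl.sense();print({k:s[k] for k in('time_s','eef_pos','ee_rot','grip_width')})
for n in('scene','top'):
    p=ctrl.capture(n);cv2.imwrite(f'pics/{n}0.png',p['img'][:,:,::-1])
    print(n,p['camera_matrix'],p['k1'],p['R'],p['t'])
    for q in('loaded_cabinet','loaded_handle','empty_handle'):
        print(q,ctrl.landmark_of(q,p)[:3],ctrl.boxes_of(q,p)[:3])
E
```

```text
pics
{'time_s': 0.0, 'eef_pos': array([ 154.51035352, -501.47812721,  230.72491611]), 'ee_rot': array([-6.47679840e-04,  9.88862553e-01,  1.48830203e-01,  5.37863905e-05]), 'grip_width': 1.000789815567435}
scene [[481.92198911   0.         248.25693133]
 [  0.         481.92198911 192.50102614]
 [  0.           0.           1.        ]] -0.17205926313065997 [[ 0.72762372 -0.68595506  0.00542028]
 [-0.45881231 -0.49252671 -0.73953276]
 [ 0.50995587  0.53561469 -0.67309874]] [-475.27903457  427.30232609  628.75964896]
loaded_cabinet [{'point': [285.7, 268.2], 'score': 0.83}] [{'extent': [187.0, 178.1, 156.5, 145.9], 'score': 0.72}]
loaded_handle [{'point': [208.5, 304.4], 'score': 0.73}] [{'extent': [186.0, 247.4, 115.4, 81.3], 'score': 0.61}]
empty_handle [{'point': [176.9, 146.6], 'score': 0.86}] [{'extent': [152.9, 136.6, 54.9, 97.9], 'score': 0.76}, {'extent': [181.9, 249.6, 117.1, 76.3], 'score': 0.53}]
top [[467.54103072   0.         265.36585775]
 [  0.         467.54103072 185.99444697]
 [  0.           0.           1.        ]] -0.16222543080708382 [[ 2.70257064e-01 -9.62787777e-01  9.03430994e-04]
 [-9.24457028e-01 -2.59759428e-01 -2.79113316e-01]
 [ 2.68961564e-01  7.45971623e-02 -9.60257747e-01]] [-164.8106465   660.08959672  793.58409979]
loaded_cabinet [{'point': [311.1, 208.9], 'score': 0.69}] [{'extent': [258.7, 155.3, 105.8, 159.1], 'score': 0.68}]
loaded_handle [{'point': [294.9, 307.7], 'score': 0.69}] [{'extent': [260.0, 223.8, 87.7, 91.9], 'score': 0.67}]
empty_handle [{'point': [175.9, 187.7], 'score': 0.93}] [{'extent': [143.3, 173.6, 85.0, 47.6], 'score': 0.69}]
```

```bash
cat >h.py <<'E'
import numpy as np,cv2
def ray(p,uv):
    K=p['camera_matrix'];d=cv2.undistortPoints(np.array([[uv]],float),K,np.array([p['k1'],0,0,0,0.]))[0,0] 
    R=np.array(p['R']);t=np.array(p['t']);return -R.T@t,R.T@np.array([d[0],d[1],1])
def tri(a,ua,b,ub):
    o1,d1=ray(a,ua);o2,d2=ray(b,ub);d1/=np.linalg.norm(d1);d2/=np.linalg.norm(d2)
    s=np.linalg.lstsq(np.c_[d1,-d2],o2-o1,rcond=None)[0];A=o1+s[0]*d1;B=o2+s[1]*d2
    return (A+B)/2,np.linalg.norm(A-B)
def atz(p,uv,z):
    o,d=ray(p,uv);return o+d*(z-o[2])/d[2]
def proj(p,X):
    R=np.array(p['R']);return cv2.projectPoints(np.array(X,float).reshape(-1,3),cv2.Rodrigues(R)[0],np.array(p['t'],float),p['camera_matrix'],np.array([p['k1'],0,0,0,0.]))[0][:,0]
E
python3 - <<'E'
from rig import ctrl
from h import *
import pickle
a=ctrl.capture('scene');b=ctrl.capture('top');pickle.dump((a,b),open('p0.pkl','wb'))
print('LC',tri(a,[285.7,268.2],b,[311.1,208.9]),'LH',tri(a,[208.5,304.4],b,[294.9,307.7]),'EH',tri(a,[176.9,146.6],b,[175.9,187.7]))
im=np.vstack([cv2.resize(x['img'][100:340,110:400],None,fx=1.25,fy=1.25) for x in(a,b)])
cv2.imwrite('pics/both.png',im[:,:,::-1])
E
```

```text
LC (array([681.36563084, -77.20420783,   8.40534403]), np.float64(1.9047408531738534)) LH (array([477.30585429, -92.26073983, 103.76812662]), np.float64(2.7423797371046232)) EH (array([607.51951553, 148.85912346, 214.03135167]), np.float64(8.119977401348295))
```

View pics/scene0.png

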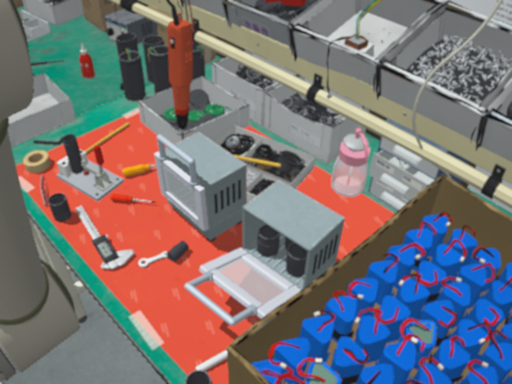

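View pics/top0.png

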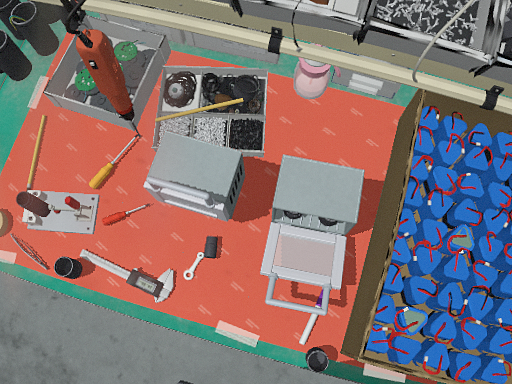

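The scene view shows the empty cabinet, shut, at about (200,185), and the loaded one, door open, at about (290,240), with its bar at (208,300). The top view shows their roofs at about (195,165) and (318,190), with the parts box close to the right of the loaded cabinet.

```bash
cat >fit.py <<'E'
from h import *
import pickle
from scipy.optimize import least_squares
a,b=pickle.load(open('p0.pkl','rb'))
def W(q,P):
    c,s=np.cos(q[2]),np.sin(q[2]);P=np.array(P,float).reshape(-1,3)
    return np.c_[q[0]+c*P[:,0]-s*P[:,1],q[1]+s*P[:,0]+c*P[:,1],P[:,2]]
def bar(th,y=0): return [-56-160*np.sin(th),y,48+160*np.cos(th)]
FL,BL,BR,FR=[-50,75,158],[50,75,158],[50,-75,158],[-50,-75,158]
if __name__=='__main__':
    L=[(b,BL,(284,156)),(b,BR,(364,169)),(b,FR,(357,235)),(b,FL,(272,221)),(a,FL,(243,208)),(a,BL,(281,184)),(a,BR,(343,216)),(a,FR,(306,253))]
    E=[(b,BL,(172,136)),(b,BR,(243,151)),(a,BL,(204,134)),(a,BR,(245,164))]
    def go(o,h,x0):
        def f(q):
            r=[proj(p,W(q,P))[0]-u for p,P,u in o]+[proj(p,W(q,bar(q[3])))[0]-u for p,u in h]
            return np.ravel(r)
        r=least_squares(f,x0,loss='soft_l1');print(r.x.round(3),f(r.x).reshape(-1,2).round(1).tolist());return r.x
    l=go(L,[(a,(208.5,304.4)),(b,(294.9,307.7))],[680,-77,0,1.3])
    e=go(E,[(a,(176.9,146.6)),(b,(175.9,187.7))],[680,140,0,.05])
    pickle.dump((l,e),open('q.pkl','wb'))
    ims=[]
    for p in(a,b):
        im=p['img'][:,:,::-1].copy()
        im=cv2.resize(im,None,fx=2,fy=2)
        for q in(l,e):
            for loop in([FL,BL,BR,FR],[bar(q[3],44),bar(q[3],-44)],[[-56,75,48],[-56,-75,48]],[[-50,75,0],[-50,-75,0]]):
                cv2.polylines(im,[(proj(p,W(q,loop))*2).astype(int)],True,(255,0,255),1)
        ims.append(im[200:680,260:760] if p is a else im[220:700,240:740])
    cv2.imwrite('pics/fit.png',cv2.resize(np.hstack(ims),(800,384)))
    for n,q in(('l',l),('e',e)):
        print(n,'bar',W(q,bar(q[3])),'shut',W(q,bar(0)),'down',W(q,bar(1.45)))
E
python3 fit.py
```

```text
[ 6.80047e+02 -7.88430e+01  6.80000e-02  1.19200e+00] [[-0.9, -0.1], [1.4, 3.3], [0.0, -8.7], [-0.0, -11.9], [-3.1, 0.2], [-3.9, -3.3], [1.0, 4.1], [2.4, 0.1], [-1.4, -0.3], [0.8, 0.3]]
[ 6.68698e+02  1.47747e+02 -7.80000e-02  2.60000e-02] [[-4.0, -9.9], [0.9, 1.1], [-2.0, -3.1], [1.6, 2.1], [-2.5, 1.9], [0.7, -1.9]]
l bar [[475.8425068  -92.8341514  107.10466754]] shut [[624.17774127 -82.67066333 208.        ]] down [[465.7151849 -93.5280453  67.2804431]]
e bar [[608.73244046 152.42043348 207.94623493]] shut [[612.86742545 152.09820684 208.        ]] down [[454.51342977 164.43824593  67.2804431 ]]
```

View pics/fit.png

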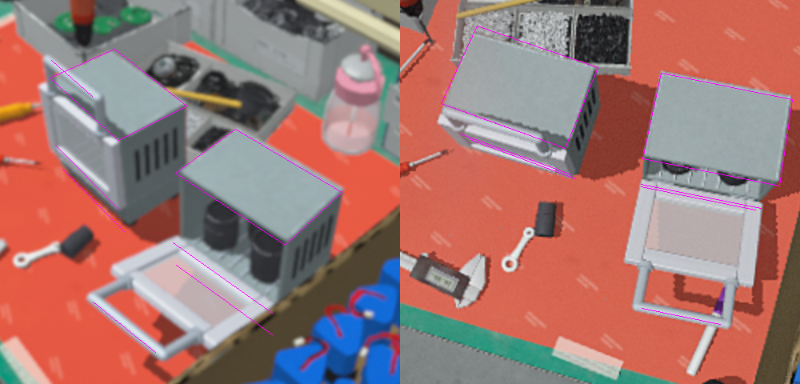

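Both fits lie within about 1 cm of the roofs and bars. Next I turn the tool so that it closes across the bar, and rise.

Call:
{"method": "send_rows", "body": {
  "targets": [
    [-1, 0, 0, -0.012, 0, 0, -0.134],
    [-1, 0, 0, -0.012, 0, 0, -0.134],
    [-1, 0, 0, -0.012, 0, 0, -0.134],
    [-1, 0, 0, -0.012, 0, 0, -0.134],
    [-1, 0, 0, -0.012, 0, 0, -0.134],
    [-1, 0, 0, -0.012, 0, 0, -0.134],
    [-1, 0, 0, -0.012, 0, 0, -0.134],
    [-1, 0, 0, -0.012, 0, 0, -0.134],
    [-1, 0, 0, -0.012, 0, 0, -0.134],
    [-1, 0, 0, -0.012, 0, 0, -0.134]
  ],
  "squeeze": 30
}}

```text
time_s: 2.05
eef_pos: [154.6, -501.7, 351.7]
ee_rot: [-0.0, 0.681, 0.732, 0.0]
force: [0.2, 0.6, -1.1]
grip_width: 0.996
grip_force: 0.0
```

Call:
{"method": "send_rows", "body": {
  "targets": [
    [-1, 0.038, 0.035, 0, 0, 0, 0],
    [-1, 0.038, 0.035, 0, 0, 0, 0],
    [-1, 0.038, 0.035, 0, 0, 0, 0],
    [-1, 0.038, 0.035, 0, 0, 0, 0],
    [-1, 0.038, 0.035, 0, 0, 0, 0],
    [-1, 0.038, 0.035, 0, 0, 0, 0],
    [-0.2, 0.038, 0.035, 0, 0, 0, 0],
    [-0.2, 0.038, 0.035, 0, 0, 0, 0],
    [-0.2, 0.038, 0.035, 0, 0, 0, 0],
    [-0.2, 0.038, 0.035, 0, 0, 0, 0]
  ]
}}

```text
time_s: 3.3
eef_pos: [478.8, -97.3, 351.4]
ee_rot: [0.0, 0.683, 0.731, 0.0]
force: [1.1, -0.9, -0.3]
grip_width: 0.604
grip_force: 0.0
```

Call:
{"method": "send_rows", "body": {
  "targets": [
    [0.05, 0, 0, 0.02, 0, 0, 0],
    [0.05, 0, 0, 0.03, 0, 0, 0],
    [0.05, 0, 0, 0.03, 0, 0, 0],
    [0.05, 0, 0, 0.03, 0, 0, 0],
    [0.05, 0, 0, 0.03, 0, 0, 0],
    [0.05, 0, 0, 0.03, 0, 0, 0],
    [0.05, 0, 0, 0.02, 0, 0, 0],
    [0.05, 0, 0, 0.01, 0, 0, 0],
    [0.05, 0, 0, 0, 0, 0, 0],
    [0.05, 0, 0, 0, 0, 0, 0]
  ]
}}

```text
time_s: 4.55
eef_pos: [478.3, -99.0, 152.1]
ee_rot: [0.001, 0.683, 0.731, 0.0]
force: [-0.4, 0.2, 0.1]
grip_width: 0.475
grip_force: 0.0
```

```bash
python3 - <<'E'
from rig import ctrl
from fit import *
l,e=pickle.load(open('q.pkl','rb'))
a=ctrl.capture('scene');b=ctrl.capture('top');s=ctrl.sense();print(s['eef_pos'],s['grip_width'])
ims=[]
for p in(a,b):
    for n in('loaded_handle',): print(ctrl.landmark_of(n,p)[:2])
    u=proj(p,[s['eef_pos']])[0];print(u, proj(p,W(l,bar(l[3])))[0])
    x,y=(u).astype(int);im=cv2.resize(p['img'][y-50:y+70,x-60:x+70,::-1],None,fx=3,fy=3);ims.append(im)
cv2.imwrite('pics/near.png',np.hstack(ims))
E
```

```text
[478.22095657 -98.97190415 152.01846254] 0.47579330166044326
[{'point': [208.9, 303.5], 'score': 0.98}]
[209.20514966 288.6061757 ] [207.05332797 304.11876183]
[]
[301.3255596  306.90900783] [295.67474197 307.99920877]
```

View pics/near.png

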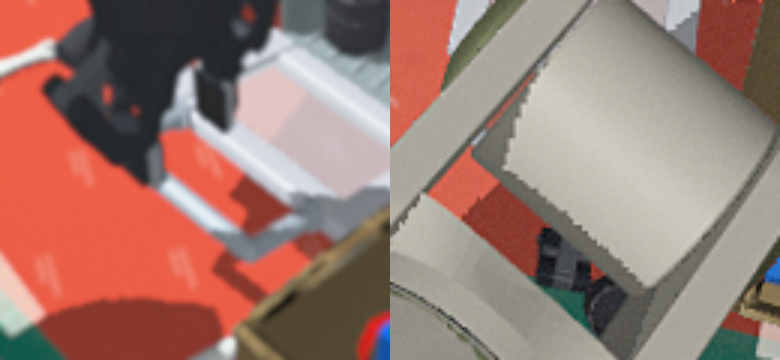

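The bar runs beneath and between the two fingers in the scene crop; the arm blocks the top view. Now I descend and pinch.

Call:
{"method": "send_rows", "body": {
  "targets": [
    [0.05, 0.003, -0.002, 0.015, 0, 0, 0],
    [0.05, 0, 0, 0.015, 0, 0, 0],
    [0.05, 0, 0, 0.015, 0, 0, 0],
    [0.05, 0, 0, 0.015, 0, 0, 0],
    [0.05, 0, 0, 0, 0, 0, 0],
    [0.4, 0, 0, 0, 0, 0, 0],
    [0.7, 0, 0, 0, 0, 0, 0],
    [1, 0, 0, 0, 0, 0, 0],
    [1, 0, 0, 0, 0, 0, 0],
    [1, 0, 0, 0, 0, 0, 0]
  ]
}}

```text
time_s: 6.0
eef_pos: [480.7, -96.0, 92.6]
ee_rot: [0.005, 0.683, 0.73, 0.004]
force: [26.8, 5.9, -13.7]
grip_width: 0.122
grip_force: 30.4
```

Call:
{"method": "send_rows", "body": {
  "targets": [
    [1, 0, 0.007, -0.008, 0, 0, 0],
    [1, 0, 0.0055, -0.008, 0, 0, 0],
    [1, 0, 0.005, -0.008, 0, 0, 0],
    [1, 0, 0.0055, -0.0075, 0, 0, 0],
    [1, 0, 0.006, -0.007, 0, 0, 0],
    [1, 0, 0.006, -0.007, 0, 0, 0],
    [1, 0, 0.0065, -0.0065, 0, 0, 0],
    [1, 0, 0.007, -0.006, 0, 0, 0],
    [1, 0, 0.007, -0.0055, 0, 0, 0],
    [1, 0, 0.0075, -0.0055, 0, 0, 0]
  ]
}}

```text
time_s: 7.25
eef_pos: [533.2, -92.2, 164.9]
ee_rot: [-0.004, 0.682, 0.731, -0.005]
force: [-48.0, 0.6, 45.6]
grip_width: 0.125
grip_force: 35.5
```

Call:
{"method": "send_rows", "body": {
  "targets": [
    [1, 0, 0.003, -0.0065, 0, 0, 0],
    [1, 0, 0.0065, -0.007, 0, 0, 0],
    [1, 0, 0.0085, -0.005, 0, 0, 0],
    [1, 0, 0.009, -0.004, 0, 0, 0],
    [1, 0, 0.0095, -0.0035, 0, 0, 0],
    [1, 0, 0.0095, -0.003, 0, 0, 0],
    [1, 0, 0.01, -0.002, 0, 0, 0],
    [1, 0, 0.01, -0.0015, 0, 0, 0],
    [1, 0, 0.01, -0.001, 0, 0, 0],
    [1, 0, 0, 0, 0, 0, 0]
  ]
}}

```text
time_s: 8.5
eef_pos: [615.4, -86.1, 195.8]
ee_rot: [0.001, 0.682, 0.731, 0.001]
force: [0.9, 2.0, 7.7]
grip_width: 0.124
grip_force: 33.1
```

Call:
{"method": "send_rows", "body": {
  "targets": [
    [1, 0, 0.004, 0, 0, 0, 0],
    [1, 0, 0.004, 0, 0, 0, 0],
    [1, 0, 0.003, 0, 0, 0, 0],
    [1, 0, 0.003, 0, 0, 0, 0],
    [1, 0, 0, 0, 0, 0, 0],
    [1, 0, 0, 0, 0, 0, 0],
    [1, 0, 0, 0, 0, 0, 0],
    [1, 0, 0, 0, 0, 0, 0],
    [1, 0, 0, 0, 0, 0, 0],
    [1, 0, 0, 0, 0, 0, 0]
  ]
}}

```text
time_s: 9.75
eef_pos: [629.0, -85.2, 196.1]
ee_rot: [0.001, 0.682, 0.731, 0.001]
force: [-2.0, 2.1, 9.1]
grip_width: 0.126
grip_force: 33.5
```

Call:
{"method": "send_rows", "body": {
  "targets": [
    [1, 0, 0.003, 0, 0, 0, 0],
    [1, 0, 0.002, 0, 0, 0, 0],
    [1, 0, 0.002, 0, 0, 0, 0],
    [1, 0, 0.001, 0, 0, 0, 0],
    [1, 0, 0, 0, 0, 0, 0],
    [1, 0, 0, 0, 0, 0, 0],
    [1, 0, 0, 0, 0, 0, 0],
    [1, 0, 0, 0, 0, 0, 0],
    [1, 0, 0, 0, 0, 0, 0],
    [1, 0, 0, 0, 0, 0, 0]
  ]
}}

```text
time_s: 11.0
eef_pos: [631.1, -85.0, 196.0]
ee_rot: [-0.005, 0.683, 0.731, -0.005]
force: [-40.6, 0.4, 23.4]
grip_width: 0.127
grip_force: 35.6
```

Call:
{"method": "send_rows", "body": {
  "targets": [
    [1, 0, -0.005, 0, 0, 0, 0],
    [0.6, 0, 0, 0, 0, 0, 0],
    [0, 0, 0, 0, 0, 0, 0],
    [-0.3, 0, 0, 0, 0, 0, 0],
    [-0.3, 0, 0, 0, 0, 0, 0],
    [-0.3, 0, 0, -0.015, 0, 0, 0],
    [-0.3, 0, 0, -0.025, 0, 0, 0],
    [-0.3, 0, 0, -0.03, 0, 0, 0],
    [-0.3, 0, 0, -0.03, 0, 0, 0],
    [-0.3, 0, 0, -0.03, 0, 0, 0]
  ]
}}

```text
time_s: 12.25
eef_pos: [631.2, -85.3, 326.1]
ee_rot: [0.001, 0.683, 0.731, 0.0]
force: [-0.1, 0.7, -0.2]
grip_width: 0.647
grip_force: 0.0
```

Call:
{"method": "send_rows", "body": {
  "targets": [
    [-0.3, 0.03, 0, 0, 0, 0, 0],
    [-0.3, 0.04, 0, 0, 0, 0, 0],
    [-0.3, 0.04, 0, 0, 0, 0, 0],
    [-0.3, 0.04, 0, 0, 0, 0, 0],
    [-0.3, 0.04, 0, 0, 0, 0, 0],
    [-0.3, 0.03, -0.003, 0, 0, 0, 0],
    [-0.3, 0.017, 0, 0.01, 0, 0, 0],
    [-0.3, 0, 0, 0.02, 0, 0, 0.075],
    [-0.3, 0, 0, 0.02, 0, 0, 0.075],
    [-0.3, 0, 0, 0, 0, 0, 0]
  ]
}}

```text
time_s: 13.5
eef_pos: [611.9, 150.4, 272.4]
ee_rot: [-0.001, 0.735, 0.678, -0.001]
force: [0.3, 0.4, 0.8]
grip_width: 0.652
grip_force: 0.0
```

```bash
python3 - <<'E'
from rig import ctrl
from fit import *
l,e=pickle.load(open('q.pkl','rb'))
a=ctrl.capture('scene');b=ctrl.capture('top');s=ctrl.sense();print(s['eef_pos'],s['ee_rot'],s['grip_width'])
ims=[]
for p in(a,b):
    for n in('loaded_handle','empty_handle'): print(n,ctrl.landmark_of(n,p)[:2])
    c=proj(p,W(l,bar(0)))[0];print('shut exp',c,'tcp',proj(p,[s['eef_pos']])[0])
a0=pickle.load(open('p0.pkl','rb'))[0]
im=a['img'][100:330,130:360,::-1];cv2.imwrite('pics/mid.png',cv2.resize(im,None,fx=2.5,fy=2.5))
E
```

```text
[612.51673714 150.52906841 274.56491394] [2.94698977e-04 7.35142843e-01 6.77912099e-01 3.15055953e-04] 0.6492458238935293
loaded_handle []
empty_handle [{'point': [174.9, 149.3], 'score': 0.89}]
shut exp [271.44405816 210.06446218] tcp [173.25334878 117.75326591]
loaded_handle [{'point': [314.3, 214.6], 'score': 0.78}]
empty_handle [{'point': [179.0, 185.5], 'score': 0.8}, {'point': [317.2, 213.0], 'score': 0.46}]
shut exp [316.99975543 214.68317071] tcp [170.67947123 171.59488588]
```

View pics/mid.png

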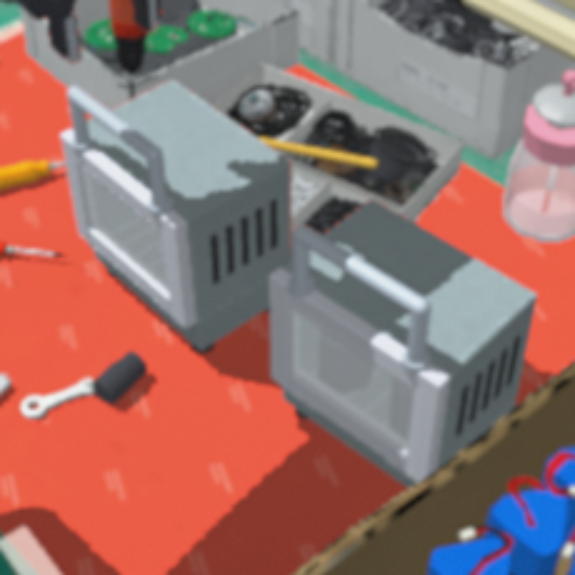

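The loaded door now looks flush and shut, its bar at about (355,270) in the crop. The empty door's bar runs from (75,95) to (155,150), with the fingers just above it.

```bash
python3 - <<'E'
from fit import *
print(tri(a,[175.9,147.9],b,[177.5,186.6]))
for u in[(160,137),(192,160)]: print(atz(a,u,208))
print(atz(a,(175.9,147.9),208),atz(b,(177.5,186.6),208),atz(a,(271.4,210),208))
E
```

```text
(array([608.35394321, 149.03827367, 211.09499731]), np.float64(2.750170124260558))
[610.42925353 200.55576425 208.        ]
[611.32513295 103.33935854 208.        ]
[611.86380214 151.94192727 208.        ] [607.84860231 150.5349465  208.        ] [624.23053018 -82.52030007 208.        ]
```

Call:
{"method": "send_rows", "body": {
  "targets": [
    [-0.3, 0, 0, 0.015, 0, 0, 0],
    [-0.3, 0, 0, 0.02, 0, 0, 0],
    [-0.3, 0, 0, 0.02, 0, 0, 0],
    [-0.3, 0, 0, 0.015, 0, 0, 0],
    [-0.3, 0, 0, 0.012, 0, 0, 0],
    [-0.1, 0, 0, 0, 0, 0, 0],
    [0.3, 0, 0, 0, 0, 0, 0],
    [0.6, 0, 0, 0, 0, 0, 0],
    [1, 0, 0, 0, 0, 0, 0],
    [1, 0, 0, 0, 0, 0, 0]
  ]
}}

```text
time_s: 15.05
eef_pos: [611.8, 151.0, 192.6]
ee_rot: [-0.0, 0.735, 0.678, -0.0]
force: [-5.4, -0.7, 3.3]
grip_width: 0.129
grip_force: 29.0
```

Call:
{"method": "send_rows", "body": {
  "targets": [
    [1, 0, -0.005, 0, 0, 0, 0],
    [1, 0, -0.006, 0.0005, 0, 0, 0],
    [1, 0, -0.0065, 0.0005, 0, 0, 0],
    [1, 0, -0.006, 0.001, 0, 0, 0],
    [1, 0, -0.006, 0.001, 0, 0, 0],
    [1, 0, -0.006, 0.0015, 0, 0, 0],
    [1, 0, -0.006, 0.0015, 0, 0, 0],
    [1, 0, -0.0055, 0.002, 0, 0, 0],
    [1, 0, -0.0055, 0.002, 0, 0, 0],
    [1, 0, -0.005, 0.002, 0, 0, 0]
  ]
}}

```text
time_s: 16.3
eef_pos: [555.2, 152.5, 180.6]
ee_rot: [0.003, 0.736, 0.677, -0.001]
force: [-0.4, -17.2, 7.1]
grip_width: 0.13
grip_force: 31.5
```

Call:
{"method": "send_rows", "body": {
  "targets": [
    [1, -0.001, -0.0055, 0.0025, 0, 0, 0],
    [1, -0.001, -0.0055, 0.0025, 0, 0, 0],
    [1, -0.001, -0.0055, 0.003, 0, 0, 0],
    [1, -0.0005, -0.005, 0.003, 0, 0, 0],
    [1, -0.0005, -0.005, 0.0035, 0, 0, 0],
    [1, -0.0005, -0.005, 0.0035, 0, 0, 0],
    [1, -0.0005, -0.005, 0.0035, 0, 0, 0],
    [1, -0.0005, -0.0045, 0.004, 0, 0, 0],
    [1, 0, -0.0045, 0.004, 0, 0, 0],
    [1, 0, -0.0045, 0.004, 0, 0, 0]
  ]
}}

```text
time_s: 17.55
eef_pos: [503.8, 153.2, 146.8]
ee_rot: [0.001, 0.735, 0.678, -0.001]
force: [-2.1, -7.0, 5.0]
grip_width: 0.132
grip_force: 32.1
```

Call:
{"method": "send_rows", "body": {
  "targets": [
    [1, -0.0005, -0.0085, 0.0085, 0, 0, 0],
    [1, 0, -0.0075, 0.009, 0, 0, 0],
    [1, 0, -0.007, 0.0095, 0, 0, 0],
    [1, 0, -0.0065, 0.0105, 0, 0, 0],
    [1, 0, -0.0055, 0.0105, 0, 0, 0],
    [1, 0, -0.0045, 0.011, 0, 0, 0],
    [1, 0, -0.004, 0.0115, 0, 0, 0],
    [1, 0, -0.003, 0.0115, 0, 0, 0],
    [1, 0, -0.002, 0.009, 0, 0, 0],
    [1, 0, 0, 0, 0, 0, 0]
  ]
}}

```text
time_s: 18.8
eef_pos: [454.2, 155.0, 54.0]
ee_rot: [0.0, 0.735, 0.678, -0.004]
force: [-3.3, -20.9, -3.0]
grip_width: 0.125
grip_force: 32.9
```

Call:
{"method": "send_rows", "body": {
  "targets": [
    [1, -0.002, 0, 0.002, 0, 0, 0],
    [0.6, 0, 0, 0, 0, 0, 0],
    [0.2, 0, 0, 0, 0, 0, 0],
    [0.15, 0, 0, 0, 0, 0, 0],
    [0.15, 0, 0, 0, 0, 0, 0],
    [0.15, 0, 0, -0.01, 0, 0, 0],
    [0.15, 0, 0, -0.02, 0, 0, 0],
    [0.15, 0, 0, -0.03, 0, 0, 0],
    [0.15, 0, 0, -0.04, 0, 0, 0],
    [0.15, 0, 0, -0.04, 0, 0, 0]
  ]
}}

```text
time_s: 20.05
eef_pos: [455.9, 155.7, 195.3]
ee_rot: [0.0, 0.736, 0.678, 0.0]
force: [0.2, -0.0, 0.0]
grip_width: 0.421
grip_force: 0.0
```

Call:
{"method": "send_rows", "body": {
  "targets": [
    [0.15, 0, 0, -0.03, 0, 0, 0],
    [0.15, 0, -0.01, -0.04, 0, 0, 0],
    [0.15, 0, -0.01, -0.03, 0, 0, 0],
    [0.15, 0.03, -0.02, 0, 0, 0, 0],
    [0.15, 0.04, -0.02, 0, 0, 0, 0],
    [0.15, 0.04, 0, 0, 0, 0, 0],
    [0.15, 0.04, 0, 0, 0, 0, 0],
    [0.15, 0.03, 0, 0, 0, 0, 0],
    [0.15, 0, 0, 0, 0, 0, 0],
    [0.15, 0, 0, 0, 0, 0, 0]
  ]
}}

```text
time_s: 21.3
eef_pos: [411.0, 339.5, 293.7]
ee_rot: [0.0, 0.736, 0.677, 0.0]
force: [0.0, -0.5, -0.1]
grip_width: 0.424
grip_force: 0.0
```

```bash
python3 - <<'E'
from rig import ctrl
from fit import *
a=ctrl.capture('scene');b=ctrl.capture('top');s=ctrl.sense();print(s['time_s'],s['eef_pos'],s['force'])
P=[]
for n in('loaded_handle','empty_handle'):
    r=[ctrl.landmark_of(n,p)[:2] for p in(a,b)];print(n,r)
    if r[0] and r[1]: print(tri(a,r[0][0]['point'],b,r[1][0]['point']))
cv2.imwrite('pics/end.png',np.hstack([a['img'][80:380,100:370],b['img'][80:380,110:390]])[:,:,::-1])
E
```

```text
21.4 [411.10705741 339.24033187 293.7217128 ] [0.02275696 0.3710575  0.7124426 ]
loaded_handle [[{'point': [271.7, 206.8], 'score': 0.97}], []]
empty_handle [[{'point': [114.0, 240.5], 'score': 0.72}], [{'point': [160.1, 280.7], 'score': 0.79}]]
(array([455.39209939, 163.47711051,  62.55391159]), np.float64(1.5248792899910624))
```

View pics/end.png

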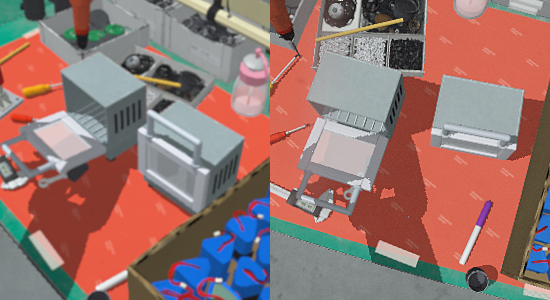

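The left half (scene) shows the empty door level, with its bar near (15,160), and the loaded door flush against its box, with its bar near (172,127). The empty bar is at z≈63 mm, which is fully down, and the arm is clear of everything.

```bash
python3 -c "
from rig import ctrl
print(ctrl.finish_job())"
```

```text
the job is handed in; nothing more can be done
None
```

I shut the loaded cabinet's door against its stop, pulled the empty cabinet's door fully down, moved the arm clear, and handed the job in at about 21 s; no verdict was returned.

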